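# Clamp a cork wreath hoop in the riser's hoop clamp

### The job

Slide the cork hoop along the riser's shelf, under the raised jaw of the clamp, until its rim rests against both of the clamp's guide posts. Then turn the star knob under the shelf's front edge until the jaw holds the hoop down firmly, feeling for the bite and not forcing it further, because cork dents. Leave everything else where it stands.

Things in the scene. Friction and masses are not known exactly. Their poses are not given: they have to be found in the camera images.
- riser: Fixed plywood desk riser: a shelf 500 wide, 300 deep and 12 thick on two side panels, its top face 140 mm above the table, open in front. Origin at table level under the middle of the shelf's front edge (the edge nearest the robot); x runs level into its depth, y to its left along the edge, z up.
- clamp: Fixed hoop clamp on the shelf's front edge. Origin on the axis of its vertical screw at the shelf's top face (to 1 mm), 10 mm behind the front edge; axes as the riser's. Two steel guide posts (10 mm diameter, 36 tall) stand on the shelf 22 mm behind the screw, 30 mm to either side. Nothing of it stands over 36 mm above the shelf; its jaw's front face is level with the shelf's edge. Under the shelf hang a 4 mm plate and the star knob.
- pad_spot (a point): Point on the shelf's top face under the middle of the jaw's pad, 36 mm behind the screw. The aluminium jaw, 86 wide, rides on the posts and reaches 52 mm behind the screw; its rubber pad, 30 deep and 40 wide, starts 0.9 to 3.6 mm above a hoop's top: how high differs from time to time and is not given.
- knob_hub (a point): Centre of the black star knob under the shelf, on the screw's axis, 32 mm below the shelf's top face. Four round arms 15 mm thick, 92 mm across their rounded tips, level with this point, lie along its x and y axes and turn with it. Hub 32 mm in diameter, 46 to 18 mm below the shelf's top. Where an arm points to the robot it stands 36 mm out from under the shelf's edge.
- knob_tip (a point): Rounded end of the knob arm along the knob's +x, 46 mm from the axis. Turning anticlockwise as seen from above lowers the jaw, 10 mm a turn; it takes 0.6 to 2.2 rad till the pad meets the hoop. It stays where it is left. Turning freely takes 0.34 N m (8 N at 42 mm); after the bite this climbs by 0.4 N m a radian. Firm is 0.52 to 0.60 N m, 1.5 to 1.8 times free; over 0.67 dents.
- hoop: Loose flat hoop of pressed cork, a wreath base: outside diameter 180, inside 124, so a band 28 wide, 10 thick, about 110 g, lying flat on the shelf behind the clamp. Origin at its centre, on its underside; z up. Three small wooden rosettes (to 32 across, 16 high) are glued on the half that lies away from the robot, within 0.75 rad of its own +x.
- hoop_home (a point): Point on the shelf's top face, fixed to the clamp, 112 mm behind the screw: where the hoop's centre is when its rim touches both posts. Axes as the riser's.
- spool_tall: Loose ribbon spool, 56 diameter, 50 tall, on the shelf's left end. Origin at its underside. Not to be disturbed.
- bird: Loose white wooden bird, 60 tall, on the shelf's right end. Origin at its underside. Not to be disturbed.
- spool_flat: Loose ribbon spool, 72 diameter, 26 tall, on the table to the left. Not to be disturbed.
- scissors: Loose scissors, about 160 long, lying on the table at the right in front of the riser. Not to be disturbed.
- glue: Loose white glue bottle, 48 diameter, 130 tall, on the table to the right. Not to be disturbed.
- jar: Loose white cup, 70 diameter, 100 tall, on the table to the left. Not to be disturbed.
- twine: Loose ball of twine, 66 diameter, 50 tall, on the table to the right. Not to be disturbed.
Not all that is in view belongs to the job. Several things have the shape of the hoop; the one meant has the colours described above.

How it is judged:
By the outcome, as a careful person would: the job done as asked, in the order asked, and still so for the second after the job is handed in, with the robot touching nothing.
It also fails if it takes over 72 s, if anything falls off the work surface, if the arm or the gripper's body presses on something with over 40 N, if the wrist force passes 120 N, or if a joint passes its speed limit or range.

### The arm

A 6-joint arm with a two-finger parallel gripper is mounted at the origin on the work surface. World frame = base frame: x ahead of the robot, y to its left, z up, the work surface at z = 0. Lengths are in m, angles in rad, forces in N, time in s.
With the tool pointing down it reaches from about 0.375 to 0.975 m from the base axis. Payload 3.8 kg.
Tool frame: the origin (TCP) lies midway between the tips of the shut fingers; the grasp point (between the pads) lies 19 mm behind it; z points along the fingers, y is the direction in which the jaws open and shut (so a half turn about z gives the same grasp; the last joint's range is limited). The gripper opens to 85 mm and grips with 20 to 120 N. Pads are 22 mm wide; open, the fingers measure 114 mm over their backs; the gripper's body (76 mm by 85 mm) begins 54 mm behind the grasp point. The pads swing forward as they close: fully open they stand 13 mm farther back than shut.
Start: joints at [-1.29, 0.264, 1.604, -0, 1.274, -0.037], TCP at [0.211, -0.641, 0.231] pointing down, gripper open.
Joint ranges: [-2.63, 2.63], [-0.94, 2.18], [0.31, 2.57], [-1.31, 4.45], [0, 2.66], [-2.55, 2.55]. Speed limits (rad/s): [2.57, 2.57, 3.14, 3.14, 3.14, 3.14].

### API

Orientations are given as a rotation vector (axis times angle).
In Python, from workcell import bot gives the robot as it stands.
- The arm moves only by the tool drive_tool, never from a script. Its argument "deltas" is a list of rows, each an object with "hand": the opening, from 0 (shut) to 1 (fully open); "offset": the shift along the world's x, y, z in cm, a list of three; "angular": the turn, a rotation vector about the world's x, y, z in degrees, a list of three. A call has 1 to 8 rows; each row is the pose to reach, as a shift and turn from the pose commanded when the call began; what a row does not reach only later rows make up. A row lasts 1/8 s, in which the tool goes at most 62.5 mm and 10.7 degrees, less where a joint would pass 70% of its speed; a pose out of reach is approached as far as the arm can. A call with a gripper value outside its range is refused whole. The fingers move at their own pace and stop on an object; "force" is the grip in N (left out, the last holds). Time passes only in rows, so rows that repeat a pose let the fingers close. It gives the time, the measured TCP pose, the force and the opening at its end, in the units of the state.
- bot.read_state(): the state, without advancing time (a new reading comes with each control period).
- bot.read_camera(name): name is "scene" or "side" or "wrist"; returns a dict with "frame" (420x560x3 uint8, blue, green, red), "mtx" (3x3 intrinsics, pixels), "R" (3x3) and "t" (3): a world point X has camera coordinates R X + t. Camera axes: x right, y down, z forward; pixel columns grow to the right and rows downward; lengths in m; the calibration is good to about 2 mm. A picture is of the moment at which its call begins. There is no depth.
- bot.finish_job(): hands the job in, once; it reports no verdict.
The state is a dict: "time": time; "q": joint angles; "joint_vel": joint speeds; "joint_torque": joint torques, N m; "tool_pos": TCP position; "tcp_rot": TCP orientation; "wrist_force": force on the tool from outside, world axes, zero at the start; "torque": the same for the moment, N m; "width": opening from 0.0 (shut) to 1.0 (fully open).
Only numpy, scipy, OpenCV 4.12 (cv2) and the standard library are available. Lean on these libraries where they do the work, as an engineer would, in place of code of your own. Each camera call takes 0.05 s, during which the arm holds its last target. There are 200 camera calls.

## Working session

There is one attempt and no reset: what is moved stays moved. The work goes in short steps, Python scripts to look and compute and a tool call to move; the robot and the scene stay as the last step left them, time stands still between calls to the robot, and variables do not carry over. Pictures are saved under pics/ and viewed, about 8 in all and at most 12, crops included, and the job is handed in when it is done.

Besides the shell and the picture viewer there is one more tool, called after "Call:" by a JSON object that holds its "op" and its "data". drive_tool: Moves the arm, as the interface text tells. Its arguments: {"type":"object","properties":{"deltas":{"type":"array"},"force":{"type":"number"}},"required":["deltas"]}

```bash
mkdir -p pics
cat > h.py <<'E'
from workcell import bot
import numpy as np, cv2
def cam(n):
    c=bot.read_camera(n); return c
def ray(c,px,z):
    K,R,t=map(np.array,(c['mtx'],c['R'],c['t'])); t=t.reshape(3)
    d=R.T@np.linalg.solve(K,[px[0],px[1],1.]); o=-R.T@t
    return o+d*(z-o[2])/d[2]
def proj(c,X):
    K,R,t=map(np.array,(c['mtx'],c['R'],c['t'])); v=K@(R@np.array(X)+t.reshape(3)); return v[:2]/v[2]
E
python3 - <<'E'
from h import *
import pickle
for n in("scene","side"):
    c=cam(n); pickle.dump(c,open(n+'.pkl','wb')); cv2.imwrite(f'pics/{n}1.png',c['frame'])
    print(n,-np.array(c['R']).T@np.array(c['t']).reshape(3), np.array(c['R'])[2])
s=bot.read_state();print(s['time'],s['tool_pos'],s['tcp_rot'],s['wrist_force'])
E
```

```text
scene [1.23171368 0.04612259 1.12120739] [-0.57533558 -0.07952089 -0.81404262]
side [0.23459039 0.97439471 0.90064392] [ 0.21919134 -0.77023215 -0.59891368]
0.1 [ 0.21074702 -0.64056216  0.23004931] [-3.09999250e+00 -4.96757780e-01  3.87272913e-04] [-0.07351616 -0.05626502 -0.27613036]
```

View pics/scene1.png

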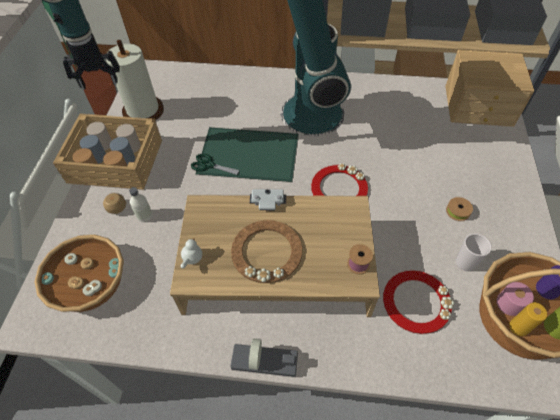

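View pics/side1.png

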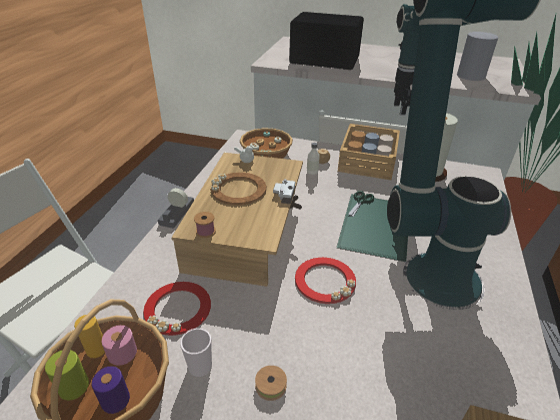

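The cork-brown hoop lies on the shelf (scene 267,251). The lookalikes are two red hoops on the table, at scene (340,187) and (417,301). Only the first has the cork colour and sits behind the clamp (267,198). I'll check this in a crop and measure.

Run:
```python
from h import *
import pickle
c=pickle.load(open('scene.pkl','rb'));s=pickle.load(open('side.pkl','rb'))
a=cv2.resize(c['frame'][180:315,170:390],None,fx=3.4,fy=3.4,interpolation=cv2.INTER_CUBIC)[:,:748]
cv2.imwrite('pics/crop1.png',a)
# shelf corners guess by eye
for p in [(188,196),(371,196),(376,295),(175,295)]: print('corner',p,ray(c,p,.14).round(4))
for p in [(267,198)]: print('clamp',ray(c,p,.17).round(4))
hsv=cv2.cvtColor(c['frame'],cv2.COLOR_BGR2HSV)
for p in [(267,226),(239,250),(297,250),(220,215),(267,250),(340,280)]: print(p,hsv[p[1],p[0]])
b=cv2.resize(s['frame'][140:290,160:320],None,fx=4,fy=4,interpolation=cv2.INTER_CUBIC); cv2.imwrite('pics/crop2.png',b)
```

```text
corner (188, 196) [ 0.5211 -0.3116  0.14  ]
corner (371, 196) [0.4691 0.1902 0.14  ]
corner (376, 295) [0.763  0.2017 0.14  ]
corner (175, 295) [ 0.8145 -0.2727  0.14  ]
clamp [ 0.5276 -0.0888  0.17  ]
(267, 226) [ 15 123 137]
(239, 250) [ 14 117 131]
(297, 250) [ 14 121 135]
(220, 215) [ 18  95 166]
(267, 250) [ 19  94 163]
(340, 280) [ 18  92 155]
```

View pics/crop1.png

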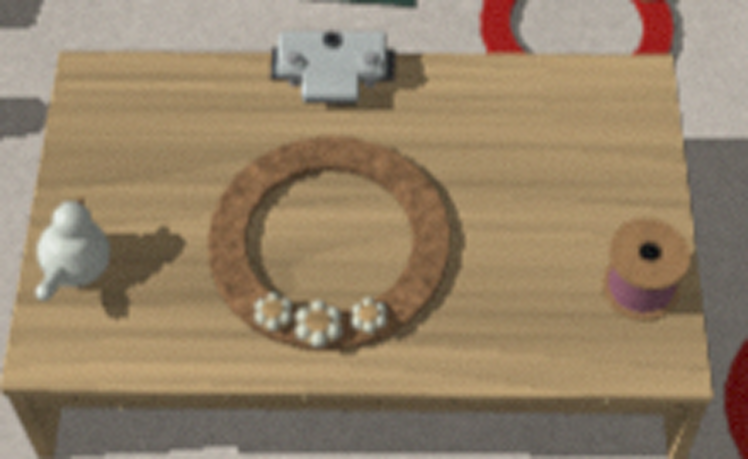

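View pics/crop2.png

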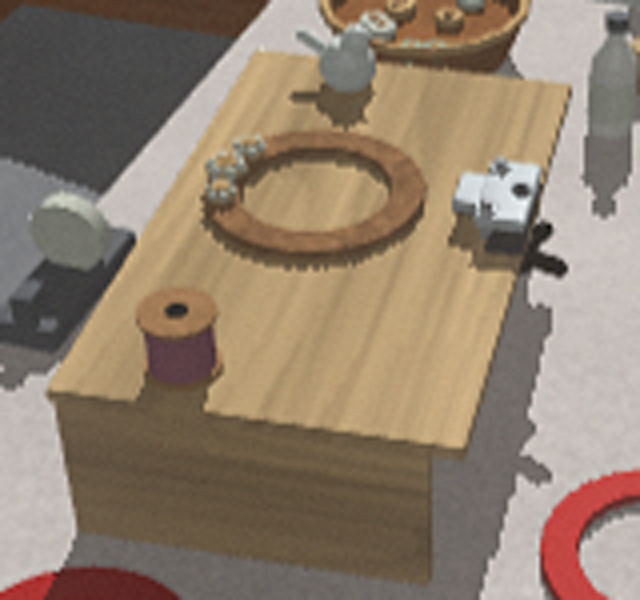

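Crops confirm it: cork band with three white rosettes on the far half, inside the spool and bird, directly behind the aluminium clamp. The red ones are decoys. The knob's black arms show at the front edge in the side view, about (296,201). Next I'll compute poses.

```bash
cat >> h.py <<'E'
def circfit(P):
    A=np.c_[2*P,np.ones(len(P))]; x=np.linalg.lstsq(A,(P**2).sum(1),rcond=None)[0]
    return x[:2],np.sqrt(x[2]+x[0]**2+x[1]**2)
def hoopmask(f,box):
    h=cv2.cvtColor(f,cv2.COLOR_BGR2HSV); m=cv2.inRange(h,(8,104,60),(17,255,175))
    o=np.zeros_like(m); x0,y0,x1,y1=box; o[y0:y1,x0:x1]=m[y0:y1,x0:x1]
    return cv2.morphologyEx(o,cv2.MORPH_OPEN,np.ones((3,3)))
def hoop(c,box):
    m=hoopmask(c['frame'],box); k,_=cv2.findContours(m,cv2.RETR_EXTERNAL,cv2.CHAIN_APPROX_NONE)
    k=max(k,key=cv2.contourArea)[:,0]
    P=np.array([ray(c,p,.15)[:2] for p in k]); 
    for _ in range(6):
        o,r=circfit(P); e=np.abs(np.hypot(*(P-o).T)-r); P=P[e<max(.003,1.5*np.median(e))] if len(P)>40 else P
    return o,r,len(P)
E
python3 - <<'E'
from h import *
import pickle
c=pickle.load(open('scene.pkl','rb'));s=pickle.load(open('side.pkl','rb'))
P=[ray(c,p,.14)[:2] for p in [(187.6,195.3),(366.5,196.2),(378.8,295.3),(171.5,294.1)]]
print(np.round(P,4)); 
S=[ray(s,(160+x/4,140+y/4),.14)[:2] for x,y in [(572,85),(468,452),(50,394),(258,52)]]
print(np.round(S,4), [np.linalg.norm(S[i]-S[i-1]).round(3) for i in range(4)],[np.linalg.norm(P[i]-P[i-1]).round(3) for i in range(4)])
for Q in(P,S):
    ctr=np.mean(Q,axis=0); v=Q[1]-Q[0]+Q[2]-Q[3]; u=Q[2]-Q[1]+Q[3]-Q[0]
    print(ctr,np.degrees(np.arctan2(v[1],v[0]))-90,np.degrees(np.arctan2(u[1],u[0])))
for z in(.16,.168,.176): print(z,[ray(c,(170+x/3.4,180+y/3.4),z)[:2].round(4) for x,y in[(332,40),(298,60),(374,60)]],
   [ray(s,(160+x/4,140+y/4),z)[:2].round(4) for x,y in[(521,190)]])
print(hoop(c,(225,215,310,290)),hoop(s,(205,165,270,210)))
for x,y in[(272,312),(318,323),(369,315)]: print('ros',ray(c,(170+x/3.4,180+y/3.4),.156)[:2])
for x,y in[(545,235),(555,266)]: print('knob',ray(s,(160+x/4,140+y/4),.110)[:2])
E
```

```text
[[ 0.5188 -0.3133]
 [ 0.471   0.1779]
 [ 0.763   0.2083]
 [ 0.8131 -0.2816]]
[[ 0.5144 -0.3081]
 [ 0.4636  0.1867]
 [ 0.7583  0.2173]
 [ 0.808  -0.2768]] [np.float64(0.295), np.float64(0.497), np.float64(0.296), np.float64(0.497)] [np.float64(0.296), np.float64(0.494), np.float64(0.294), np.float64(0.492)]
[ 0.64149198 -0.05216965] 5.695254281035517 6.039036274208334
[ 0.63608983 -0.04524173] 5.798923649357761 6.007656040017852
0.16 [array([ 0.499 , -0.0913]), array([ 0.5216, -0.1155]), array([ 0.5154, -0.0556])] [array([ 0.5059, -0.0998])]
0.168 [array([ 0.5051, -0.0902]), array([ 0.5275, -0.1141]), array([ 0.5213, -0.0547])] [array([ 0.503 , -0.0882])]
0.176 [array([ 0.5112, -0.089 ]), array([ 0.5334, -0.1128]), array([ 0.5273, -0.0539])] [array([ 0.5001, -0.0766])]
(array([ 0.67235871, -0.07198374]), np.float64(0.08861715902261645), 118) (array([ 0.67037779, -0.06436183]), np.float64(0.08862424832524078), 72)
ros [ 0.74232712 -0.10194123]
ros [ 0.7474323  -0.06822023]
ros [ 0.73731729 -0.03311856]
knob [ 0.48772309 -0.114085  ]
knob [ 0.4691324  -0.07481239]
```

Call:
{"op": "drive_tool", "data": {"deltas": [{"hand": 1,"offset": [2,3,3],"angular": [0,0,-2]},{"hand": 1,"offset": [5,8,5],"angular": [0,0,-5]},{"hand": 1,"offset": [8,12.5,7],"angular": [0,0,-8]},{"hand": 1,"offset": [11,17,9],"angular": [0,0,-12]},{"hand": 1,"offset": [14,21.5,11],"angular": [0,0,-12]},{"hand": 1,"offset": [17,26,13],"angular": [0,0,-12]},{"hand": 1,"offset": [20,30.5,15],"angular": [0,0,-12]},{"hand": 1,"offset": [23,35,17],"angular": [0,0,-12]}]}}

```text
time: 1.1
tool_pos: [0.4414, -0.2895, 0.4015]
tcp_rot: [-3.137, -0.17, 0.0]
wrist_force: [0.3, -0.0, 0.0]
width: 0.997
```

Call:
{"op": "drive_tool", "data": {"deltas": [{"hand": 1,"offset": [2.5,4,0],"angular": [0,0,0]},{"hand": 1,"offset": [5,8,0],"angular": [0,0,0]},{"hand": 1,"offset": [8,12,0],"angular": [0,0,0]},{"hand": 1,"offset": [11,16,0],"angular": [0,0,0]},{"hand": 1,"offset": [13,19,0],"angular": [0,0,0]},{"hand": 1,"offset": [13,19,0],"angular": [0,0,0]},{"hand": 1,"offset": [13,19,0],"angular": [0,0,0]}]}}

```text
time: 1.98
tool_pos: [0.5705, -0.1014, 0.4007]
tcp_rot: [3.137, 0.171, -0.002]
wrist_force: [-1.1, -0.5, 0.8]
width: 1.003
```

Run:
```python
from h import *
import pickle
c=cam('wrist'); pickle.dump(c,open('w1.pkl','wb')); cv2.imwrite('pics/w1.png',c['frame'])
s=bot.read_state(); print(s['time'],s['tool_pos'],s['tcp_rot'],s['wrist_force'],s['torque'])
print(-np.array(c['R']).T@np.array(c['t']).reshape(3), np.array(c['R'])[2])
for X in [(.6714,-.068,.15),(.5022,-.0894,.168)]: print(proj(c,X))
```

```text
2.025 [ 0.57042885 -0.10185107  0.40096784] [ 3.13670579e+00  1.69244010e-01 -1.30325327e-03] [-0.15928899  0.16516141 -0.34481101] [0.00086988 0.04378321 0.0157831 ]
[ 0.63807582 -0.09379251  0.54338189] [-0.26673331 -0.02994843 -0.96330495]
[258.5060147   78.03219964]
[262.69516276 237.58626565]
```

View pics/w1.png

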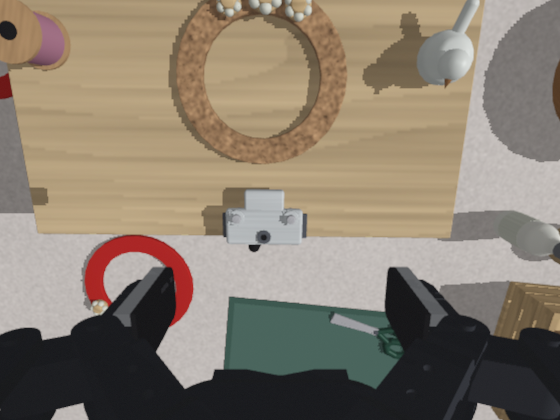

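Wrist view: the screw is at (263,237), exactly where predicted, with the posts at (237,217) and (290,217). The hoop is centred near (260,77), and a knob arm tip peeks out at (254,246). I'll refine from this view.

Run:
```python
from h import *
import pickle
c=pickle.load(open('w1.pkl','rb'))
o,r,n=hoop(c,(160,0,360,180)); print('hoop',o,r,n)
a,b=ray(c,(37,233),.14)[:2],ray(c,(449,238),.14)[:2]; d=a-b; L=np.linalg.norm(d); v=d/L; u=np.array([v[1],-v[0]]); print('front',a,b,L,np.degrees(np.arctan2(u[1],u[0])),u)
q=[ray(c,p,.176)[:2] for p in[(237,217),(290,217)]]; print('posts',q,np.linalg.norm(q[0]-q[1]))
S=np.mean(q,axis=0)-.022*u; print('screw from posts',S,'hole',ray(c,(263,237),.168)[:2], 'u from edge',(S-b)@u,(ray(c,(263,237),.168)[:2]-b)@u)
for sc in(S,):
  H=sc+.112*u; print('home',H,'rel',(o-H)@u,(o-H)@v)
t=ray(c,(254,246),.108)[:2]-S; print('tip',t@u,t@v)
```

```text
hoop [ 0.66819983 -0.07142014] 0.08480843146610118 308
front [0.46855818 0.18213948] [ 0.51588385 -0.31370931] 0.49810213491471605 5.452009540755542 [0.99547613 0.09501198]
posts [array([ 0.52565816, -0.05951862]), array([ 0.53186174, -0.11670697])] 0.05752384038038551
screw from posts [ 0.50685948 -0.09020306] hole [ 0.50293393 -0.08967494] u from edge 0.012252225754088136 0.008394608751979457
home [ 0.61835281 -0.07956172] rel 0.05039507069501896 0.0033686833691768023
tip -0.037999830932251316 0.015449698127182958
```

Call:
{"op": "drive_tool", "data": {"deltas": [{"hand": 1,"offset": [4,0.8,-1],"angular": [0,0,0]},{"hand": 1,"offset": [9,1.7,-3],"angular": [0,0,0]},{"hand": 1,"offset": [14,2.6,-6],"angular": [0,0,0]},{"hand": 1,"offset": [18,3.3,-10],"angular": [0,0,0]},{"hand": 1,"offset": [20.5,3.9,-15],"angular": [0,0,0]},{"hand": 1,"offset": [20.5,3.9,-20],"angular": [0,0,0]},{"hand": 1,"offset": [20.5,3.9,-22.5],"angular": [0,0,0]},{"hand": 1,"offset": [20.5,3.9,-22.5],"angular": [0,0,0]}]}}

```text
time: 3.02
tool_pos: [0.7733, -0.0636, 0.1722]
tcp_rot: [-3.136, -0.167, 0.011]
wrist_force: [0.0, -1.1, -0.2]
width: 0.998
```

Call:
{"op": "drive_tool", "data": {"deltas": [{"hand": 1,"offset": [0,0,-1.5],"angular": [0,0,0]},{"hand": 1,"offset": [0,0,-3],"angular": [0,0,0]},{"hand": 1,"offset": [0,0,-4],"angular": [0,0,0]},{"hand": 1,"offset": [0,0,-4],"angular": [0,0,0]},{"hand": 1,"offset": [0,0,-4],"angular": [0,0,0]}]}}

```text
time: 3.65
tool_pos: [0.7762, -0.0621, 0.1367]
tcp_rot: [3.137, 0.17, 0.001]
wrist_force: [-0.1, -0.2, -0.1]
width: 1.0
```

Run:
```python
from h import *
c=cam('side'); 
s=bot.read_state(); print(s['time'],s['tool_pos'],s['tcp_rot'],s['wrist_force'],s['torque'])
cv2.imwrite('pics/s2.png',cv2.resize(c['frame'][110:260,140:340],None,fx=4,fy=4,interpolation=cv2.INTER_CUBIC))
```

```text
3.7 [ 0.77638398 -0.06216462  0.13702351] [3.13678694e+00 1.70281911e-01 1.73007173e-03] [ 0.42445179 -0.15558668 -0.029602  ] [-0.04996113 -0.01542258 -0.03015308]
```

View pics/s2.png

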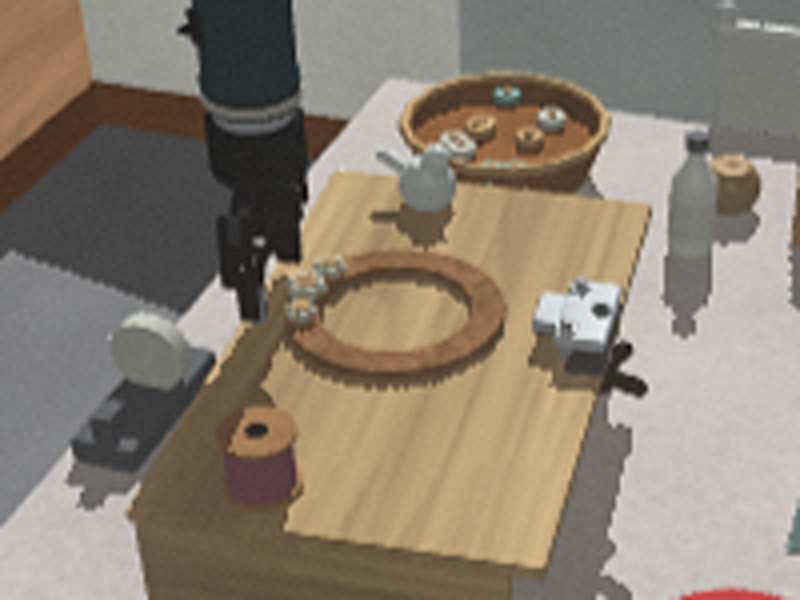

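Fingers are behind the hoop; I'll lower onto it and push along the riser's -x.

Call:
{"op": "drive_tool", "data": {"deltas": [{"hand": 1,"offset": [0,0,-0.4],"angular": [0,0,0]},{"hand": 1,"offset": [0,0,-0.6],"angular": [0,0,0]},{"hand": 1,"offset": [0,0,-0.6],"angular": [0,0,0]},{"hand": 1,"offset": [-0.8,-0.08,-0.6],"angular": [0,0,0]},{"hand": 1,"offset": [-1.6,-0.16,-0.6],"angular": [0,0,0]},{"hand": 1,"offset": [-2.4,-0.24,-0.6],"angular": [0,0,0]},{"hand": 1,"offset": [-3.2,-0.32,-0.6],"angular": [0,0,0]},{"hand": 1,"offset": [-3.2,-0.32,-0.6],"angular": [0,0,0]}]}}

```text
time: 4.7
tool_pos: [0.7431, -0.0655, 0.1304]
tcp_rot: [-3.137, -0.17, 0.001]
wrist_force: [0.2, -0.7, -0.1]
width: 0.999
```

Call:
{"op": "drive_tool", "data": {"deltas": [{"hand": 1,"offset": [-0.7,-0.07,0],"angular": [0,0,0]},{"hand": 1,"offset": [-1.4,-0.14,0],"angular": [0,0,0]},{"hand": 1,"offset": [-2.1,-0.21,0],"angular": [0,0,0]},{"hand": 1,"offset": [-2.8,-0.28,0],"angular": [0,0,0]},{"hand": 1,"offset": [-2.8,-0.28,0],"angular": [0,0,0]},{"hand": 1,"offset": [-2.8,-0.28,0],"angular": [0,0,0]}]}}

```text
time: 5.45
tool_pos: [0.7157, -0.0682, 0.1302]
tcp_rot: [-3.137, -0.17, 0.001]
wrist_force: [0.8, 0.0, -0.2]
width: 0.998
```

```bash
cat > m.py <<'E'
from h import *
import pickle
c=cam('wrist'); pickle.dump(c,open('w2.pkl','wb')); 
s=bot.read_state(); print(s['time'],s['tool_pos'],s['tcp_rot'],s['wrist_force'],s['torque'])
c2=cam('scene')
o,r,n=hoop(c2,(225,190,310,290));u=np.array([.9951,.0993]);v=np.array([-u[1],u[0]])
print('hoop scene',o,r,n,'moved', (o-[.67236,-.07198])@u,(o-[.67236,-.07198])@v)
o,r,n=hoop(c:=cam('side'),(205,160,290,212)); print('side',o,r,n,'moved',(o-[.67038,-.06436])@u,(o-[.67038,-.06436])@v)
E
python3 m.py
```

```text
5.5 [ 0.71578341 -0.0681774   0.13011928] [-3.13690100e+00 -1.70143966e-01  6.28064003e-04] [ 0.49574007 -0.67389707  0.33751797] [ 0.02027898  0.03587084 -0.01913458]
hoop scene [ 0.61214971 -0.04332106] 0.0524410630185871 31 moved -0.057069430441297996 0.034497393290035316
side [ 0.62002667 -0.04498367] 0.06371109479204728 36 moved -0.048182526107418064 0.024281471362240924
```

Call:
{"op": "drive_tool", "data": {"deltas": [{"hand": 1,"offset": [-0.3,-0.03,0],"angular": [0,0,0]},{"hand": 1,"offset": [-0.6,-0.06,0],"angular": [0,0,0]},{"hand": 1,"offset": [-0.8,-0.08,0],"angular": [0,0,0]},{"hand": 1,"offset": [-0.8,-0.08,0],"angular": [0,0,0]}]}}

```text
time: 6.1
tool_pos: [0.7076, -0.069, 0.1302]
tcp_rot: [-3.137, -0.17, 0.001]
wrist_force: [-0.6, 0.1, -0.9]
width: 1.001
```

Run:
```python
from h import *
c=cam('side'); d=cam('wrist'); s=bot.read_state(); print(s['wrist_force'])
a=cv2.resize(c['frame'][130:230,190:320],None,fx=4,fy=4,interpolation=cv2.INTER_CUBIC)
cv2.imwrite('pics/s3.png',np.vstack([a[:, :520],np.zeros((0,520,3),np.uint8)])); cv2.imwrite('pics/w3.png',d['frame'])
```

```text
[ 0.45489517 -0.4862553   0.29718857]
```

View pics/s3.png

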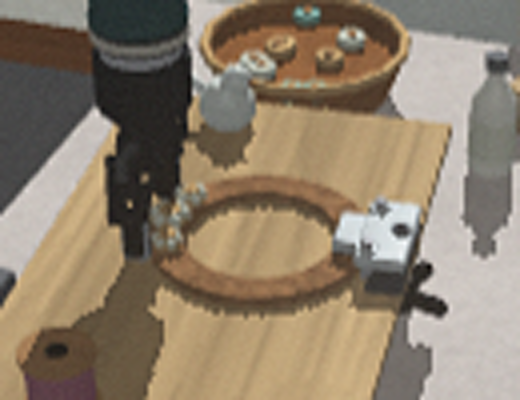

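The hoop's front rim is now under the jaw, with the fingers at its rear. I'll keep going gently until the posts are felt.

Call:
{"op": "drive_tool", "data": {"deltas": [{"hand": 1,"offset": [-0.2,-0.02,0],"angular": [0,0,0]},{"hand": 1,"offset": [-0.4,-0.04,0],"angular": [0,0,0]},{"hand": 1,"offset": [-0.4,-0.04,0],"angular": [0,0,0]}]}}

```text
time: 6.58
tool_pos: [0.7043, -0.0693, 0.1305]
tcp_rot: [-3.137, -0.17, -0.002]
wrist_force: [2.0, 1.5, -0.5]
width: 0.999
```

Call:
{"op": "drive_tool", "data": {"deltas": [{"hand": 1,"offset": [-0.1,-0.01,0],"angular": [0,0,0]},{"hand": 1,"offset": [-0.2,-0.02,0],"angular": [0,0,0]},{"hand": 1,"offset": [-0.2,-0.02,0],"angular": [0,0,0]}]}}

```text
time: 6.95
tool_pos: [0.7039, -0.0694, 0.1313]
tcp_rot: [3.137, 0.17, 0.007]
wrist_force: [6.1, 1.6, -0.1]
width: 1.001
```

Call:
{"op": "drive_tool", "data": {"deltas": [{"hand": 1,"offset": [-0.1,-0.01,0],"angular": [0,0,0]},{"hand": 1,"offset": [-0.2,-0.02,0],"angular": [0,0,0]},{"hand": 1,"offset": [-0.2,-0.02,0],"angular": [0,0,0]}]}}

```text
time: 7.32
tool_pos: [0.7037, -0.0694, 0.1323]
tcp_rot: [3.137, 0.17, 0.014]
wrist_force: [9.4, 1.7, -0.8]
width: 1.0
```

Contact with the posts felt at TCP x≈0.704 (home predicts 0.703). I'll back off and check.

Call:
{"op": "drive_tool", "data": {"deltas": [{"hand": 1,"offset": [1,0.1,0],"angular": [0,0,0]},{"hand": 1,"offset": [2.5,0.25,0],"angular": [0,0,0]},{"hand": 1,"offset": [3,0.3,2],"angular": [0,0,0]},{"hand": 1,"offset": [2,0.2,8],"angular": [0,0,0]},{"hand": 1,"offset": [-2,-0.2,13],"angular": [0,0,0]},{"hand": 1,"offset": [-7,-1,18],"angular": [0,0,0]},{"hand": 1,"offset": [-11,-2,22],"angular": [0,0,0]},{"hand": 1,"offset": [-14,-3,25],"angular": [0,0,0]}]}}

```text
time: 8.32
tool_pos: [0.5585, -0.1001, 0.3845]
tcp_rot: [3.136, 0.17, 0.005]
wrist_force: [0.1, -1.4, 1.1]
width: 1.001
```

Call:
{"op": "drive_tool", "data": {"deltas": [{"hand": 0,"offset": [0,0,0],"angular": [0,0,0]},{"hand": 0,"offset": [0,0,0],"angular": [0,0,0]}]}}

```text
time: 8.57
tool_pos: [0.5601, -0.0997, 0.3807]
tcp_rot: [-3.137, -0.17, -0.001]
wrist_force: [0.4, 0.2, -0.4]
width: 0.606
```

Run:
```python
from h import *
import pickle
c=cam('wrist'); pickle.dump(c,open('w4.pkl','wb')); s=bot.read_state(); print(s['time'],s['tool_pos'],s['tcp_rot'],s['width'])
print(hoop(c,(130,0,400,260)))
for p in [(.5035,-.0897,.168),(.615,-.0786,.15)]: print(proj(c,p))
cv2.imwrite('pics/w4.png',c['frame'])
```

```text
8.625 [ 0.55999616 -0.09954021  0.37932251] [-3.13637310e+00 -1.70205747e-01  2.20280572e-03] 0.5156503767361229
(array([ 0.6318976 , -0.02720878]), np.float64(0.03514337298862449), 113)
[264.79566365 234.22293938]
[265.18692482 125.3232404 ]
```

View pics/w4.png

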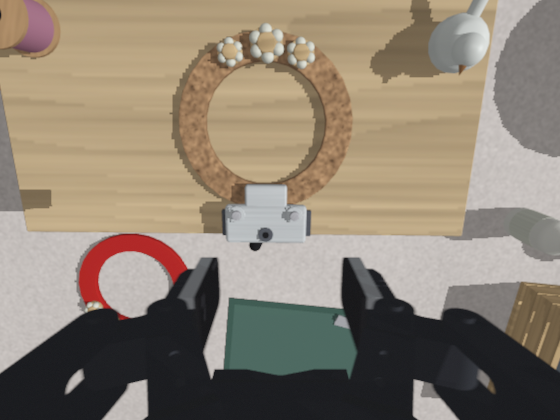

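The hoop now looks centred on the clamp, with outer edges at columns 179 and 352 (mid 265.5, against a predicted home of 265.2). I'll fit the rim numerically.

Run:
```python
from h import *
import pickle
c=pickle.load(open('w4.pkl','rb')); g=cv2.GaussianBlur(cv2.cvtColor(c['frame'],cv2.COLOR_BGR2LAB).astype(float),(0,0),1.2)[:,:,1]
u=np.array([.9951,.0993]);v=np.array([-u[1],u[0]])
H=np.array([.615,-.0786]);print('a* cork/wood',g[120,192],g[120,265],g[120,150])
th=(g[120,192]+g[120,265])/2
for lo,hi,s in((.075,.105,1),(.05,.075,-1)):
  P=[]
  for a in np.radians(np.r_[55:140:3,-140:-55:3]):
    d=np.cos(a)*u+np.sin(a)*v
    rs=np.arange(lo,hi,.0005); val=np.array([g[tuple(np.round(proj(c,[*(H+r*d),.15])).astype(int)[::-1])] for r in rs])
    k=np.where(val>th)[0]
    if len(k): P.append(H+d*rs[k[-1] if s>0 else k[0]])
  P=np.array(P)
  for _ in range(4):
    o,r=circfit(P);e=abs(np.hypot(*(P-o).T)-r);P=P[e<max(.0015,2*np.median(e))]
  print('circle',o,r,len(P),'rel home u,v',(o-H)@u,(o-H)@v)
q=[ray(c,p,.176)[:2] for p in[(236,215),(292,215)]]; m=np.mean(q,axis=0); print('posts mid rel',(m-H)@u,(m-H)@v)
t=ray(c,(255,246),.108)[:2]-[.5035,-.0897]; print('tip',t@u,t@v)
```

```text
a* cork/wood 136.53691628829964 130.16081533769915 130.2871701940628
circle [ 0.61560305 -0.07857543] 0.08874120085252492 58 rel home u,v 0.0006025378985815198 -3.543126818566836e-05
circle [ 0.61558889 -0.0790981 ] 0.06104460878199785 58 rel home u,v 0.0005365478970843462 -0.0005541345677548516
posts mid rel -0.08850199661521606 0.00044084039532756795
tip -0.03646573666932458 0.014842690113351664
```

The rim fit puts the hoop within 0.6 mm of home in both axes, so it rests against both posts. The knob arm is about 22° on the +y side of the axis pointing to the robot. I'll shut the fingers, tilt the gripper body away from the riser, and go in beside that arm.

Call:
{"op": "drive_tool", "data": {"deltas": [{"hand": 0,"offset": [-2,1,-1],"angular": [0.7,-7,0]},{"hand": 0,"offset": [-5,3,-3],"angular": [1.4,-14,0]},{"hand": 0,"offset": [-8,5,-6],"angular": [2,-20,0]},{"hand": 0,"offset": [-9.3,5.6,-10],"angular": [2,-20,0]},{"hand": 0,"offset": [-9.3,5.6,-14],"angular": [2,-20,0]},{"hand": 0,"offset": [-9.3,5.6,-18],"angular": [2,-20,0]},{"hand": 0,"offset": [-9.3,5.6,-18],"angular": [2,-20,0]},{"hand": 0,"offset": [-9.3,5.6,-18],"angular": [2,-20,0]}]}}

```text
time: 9.62
tool_pos: [0.4676, -0.0437, 0.2008]
tcp_rot: [-3.073, -0.167, -0.544]
wrist_force: [0.8, -0.4, 1.4]
width: 0.003
```

Run:
```python
from h import *
c=cam('wrist'); d=cam('side'); s=bot.read_state(); print(s['time'],s['tool_pos'],s['tcp_rot'],s['width'],s['wrist_force'],s['torque'])
cv2.imwrite('pics/w5.png',c['frame'])
S=np.array([.5035,-.0897]);u=np.array([.9951,.0993]);v=np.array([-u[1],u[0]]);e=s['tool_pos'][:2]-S;print(e@u,e@v,s['q'])
```

```text
9.725 [ 0.46858433 -0.04403519  0.20245773] [-3.07320179 -0.16712167 -0.54937341] -0.0060700755629106914 [-0.282842   -0.97415444  0.73314851] [-0.02745092  0.19104698 -0.00062484]
-0.03021007134059526 0.04890817692502726 [-0.22910856 -0.35063031  2.28754229  0.145452    0.87359771  1.15817632]
```

View pics/w5.png

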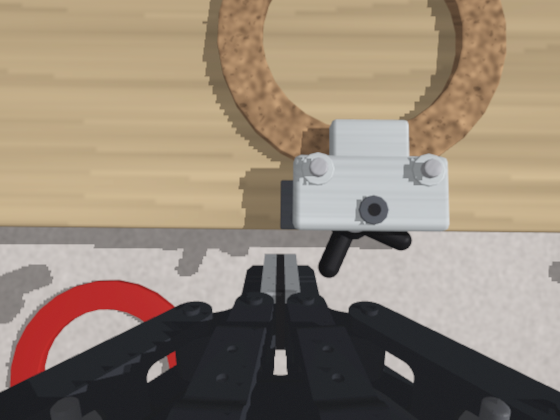

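The tilted, closed fingertip is at (282,258), clear of the arm whose tip is at (328,268). The other visible arm tip is at (405,241).

Run:
```python
from h import *
c=cam('wrist'); s=bot.read_state()
S=np.array([.5035,-.0897]);u=np.array([.9951,.0993]);v=np.array([-u[1],u[0]])
for p in[(328,268),(405,241),(339,252)]:
    e=ray(c,p,.110)[:2]-S; print('tip',e@u,e@v,np.hypot(*e),'phi',np.degrees(np.arctan2(-(e@v),-(e@u))))
print(proj(c,s['tool_pos']), proj(c,np.array(s['tool_pos'])+[*(.01*v),0]), 'hole',(ray(c,(374,209),.168)[:2]-S)@np.c_[u,v])
```

```text
tip -0.034358959130704456 0.014822149390179507 0.03741812228451282 phi -23.334937711809275
tip -0.015031866125158817 -0.03970002819926343 0.04244875708348094 phi 69.26152233335047
tip -0.023135517163695704 0.007033020799257706 0.024179870382330854 phi -16.908871865395955
[280.32220458 273.77590668] [257.62156365 273.5986284 ] hole [ 0.00204164 -0.00230344]
```

Call:
{"op": "drive_tool", "data": {"deltas": [{"hand": 0,"offset": [0,0,-3],"angular": [0,0,0]},{"hand": 0,"offset": [0,0,-6],"angular": [0,0,0]},{"hand": 0,"offset": [0,0,-9],"angular": [0,0,0]},{"hand": 0,"offset": [0,0,-10.6],"angular": [0,0,0]},{"hand": 0,"offset": [0,0,-10.6],"angular": [0,0,0]},{"hand": 0,"offset": [0,0,-10.6],"angular": [0,0,0]}]}}

```text
time: 10.52
tool_pos: [0.4684, -0.0441, 0.0961]
tcp_rot: [-3.073, -0.167, -0.549]
wrist_force: [0.4, -0.3, 0.9]
width: -0.004
```

```bash
cat > t.py <<'E'
from h import *
F=[];M=[]
for i in range(4):
    cam('side'); s=bot.read_state(); F.append(s['wrist_force']);M.append(s['torque'])
F=np.mean(F,axis=0);M=np.mean(M,axis=0)
S=np.array([.5030,-.0905]);u=np.array([.9951,.0993]);v=np.array([-u[1],u[0]])
e=np.array(s['tool_pos'][:2])-S
print('t',s['time'],'F',F.round(2),'Fu',round(F[:2]@u,2),'Fv',round(F[:2]@v,2),'M',M.round(3),'tcp uv',(e@u).round(4),(e@v).round(4),'z',s['tool_pos'][2].round(4),'tau=exF+Mz',(e[0]*F[1]-e[1]*F[0]).round(3),M[2].round(3))
E
python3 t.py
```

```text
t 10.725 F [ 0.14 -0.03  0.05] Fu 0.14 Fv -0.04 M [-0.018  0.178  0.016] tcp uv -0.0303 0.0497 z 0.0957 tau=exF+Mz -0.006 0.016
```

Call:
{"op": "drive_tool", "data": {"deltas": [{"hand": 0,"offset": [-0.1,-0.6,-0.2],"angular": [0,0,0]},{"hand": 0,"offset": [-0.1,-1.2,-0.2],"angular": [0,0,0]},{"hand": 0,"offset": [0,-1.8,-0.2],"angular": [0,0,0]},{"hand": 0,"offset": [0,-2.3,-0.2],"angular": [0,0,0]},{"hand": 0,"offset": [0.1,-2.8,-0.2],"angular": [0,0,0]},{"hand": 0,"offset": [0.1,-2.8,-0.2],"angular": [0,0,0]}]}}

```text
time: 11.48
tool_pos: [0.4643, -0.0698, 0.0897]
tcp_rot: [-3.07, -0.165, -0.532]
wrist_force: [-5.1, 8.1, 1.8]
width: 0.003
```

```bash
python3 t.py
```

```text
t 11.675 F [-5.88  8.12  0.65] Fu -5.05 Fv 8.66 M [1.126 0.894 0.456] tcp uv -0.0364 0.0245 z 0.0897 tau=exF+Mz -0.192 0.456
```

Call:
{"op": "drive_tool", "data": {"deltas": [{"hand": 0,"offset": [0,-0.3,0],"angular": [0,0,0]},{"hand": 0,"offset": [0.1,-0.6,0],"angular": [0,0,0]},{"hand": 0,"offset": [0.1,-0.9,0],"angular": [0,0,0]},{"hand": 0,"offset": [0.2,-1.2,0],"angular": [0,0,0]}]}}

```text
time: 12.18
tool_pos: [0.4652, -0.0812, 0.0891]
tcp_rot: [-3.069, -0.167, -0.528]
wrist_force: [-9.9, 7.3, 3.5]
width: 0.002
```

```bash
cat >> t.py <<'E'
for d in(.150,.160,.17,.18):
    ps=e-u*d*np.sin(np.radians(20)); print(d,round(-(M[2]-.016+ps[0]*F[1]-ps[1]*F[0]),3),end=' | ')
print()
E
python3 t.py
```

```text
t 12.375 F [-7.73  6.89  1.61] Fu -7.01 Fv 7.62 M [1.003 1.223 0.355] tcp uv -0.0364 0.0126 z 0.0891 tau=exF+Mz -0.189 0.355
0.15 0.241 | 0.16 0.267 | 0.17 0.293 | 0.18 0.32 |
```

Call:
{"op": "drive_tool", "data": {"deltas": [{"hand": 0,"offset": [0,-0.3,0],"angular": [0,0,0]},{"hand": 0,"offset": [0.1,-0.6,0],"angular": [0,0,0]},{"hand": 0,"offset": [0.1,-0.9,0],"angular": [0,0,0]},{"hand": 0,"offset": [0.1,-1.2,0],"angular": [0,0,0]}]}}

```text
time: 12.88
tool_pos: [0.4677, -0.0933, 0.0896]
tcp_rot: [-3.069, -0.165, -0.533]
wrist_force: [0.5, 10.3, -3.6]
width: -0.001
```

```bash
python3 t.py
python3 - <<'E'
from h import *
import cv2
c=cam('wrist'); cv2.imwrite('pics/w6.png',c['frame'])
E
```

```text
t 13.075 F [-1.79  7.91 -3.41] Fu -0.99 Fv 8.05 M [1.132 0.543 0.462] tcp uv -0.0354 0.0004 z 0.0896 tau=exF+Mz -0.284 0.462
0.15 0.251 | 0.16 0.278 | 0.17 0.306 | 0.18 0.333 |
```

View pics/w6.png

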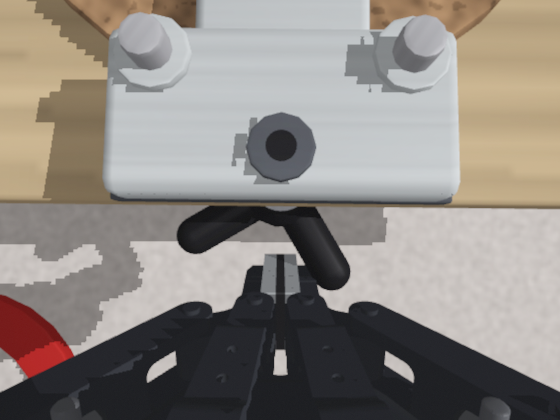

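The arm swung from -22° to about +28° with steady torque, so no bite yet. Its tip is now at (333,275), and the next arm's tip at (195,235). I'll continue the stroke.

Call:
{"op": "drive_tool", "data": {"deltas": [{"hand": 0,"offset": [0.0,-0.3,0],"angular": [0,0,0]},{"hand": 0,"offset": [0.0,-0.5,0],"angular": [0,0,0]},{"hand": 0,"offset": [0.1,-0.7,0],"angular": [0,0,0]}]}}

```text
time: 13.5
tool_pos: [0.4682, -0.1003, 0.0893]
tcp_rot: [-3.069, -0.166, -0.532]
wrist_force: [-2.5, 8.2, -0.9]
width: 0.001
```

```bash
cat >> t.py <<'E'
uc,vc=e@u+.0066,e@v-.0077; r=np.hypot(uc,vc)
print('phi',np.degrees(np.arctan2(-vc,-uc)+np.arcsin(.0075/r)).round(1),'r',r.round(4))
E
python3 t.py
```

```text
t 13.7 F [-3.2   7.51 -1.59] Fu -2.44 Fv 7.79 M [1.043 0.747 0.417] tcp uv -0.0354 -0.0065 z 0.0894 tau=exF+Mz -0.292 0.417
0.15 0.291 | 0.16 0.318 | 0.17 0.345 | 0.18 0.371 | 
phi 39.8 r 0.0322
```

Call:
{"op": "drive_tool", "data": {"deltas": [{"hand": 0,"offset": [0.0,-0.3,0],"angular": [0,0,0]},{"hand": 0,"offset": [0.0,-0.5,0],"angular": [0,0,0]},{"hand": 0,"offset": [0.1,-0.7,0],"angular": [0,0,0]}]}}

```text
time: 14.08
tool_pos: [0.4682, -0.1071, 0.0885]
tcp_rot: [-3.069, -0.166, -0.528]
wrist_force: [-5.8, 7.8, -0.7]
width: 0.005
```

```bash
python3 t.py
```

```text
t 14.275 F [-5.45  7.07 -1.68] Fu -4.72 Fv 7.57 M [0.974 1.072 0.399] tcp uv -0.0361 -0.0132 z 0.0887 tau=exF+Mz -0.336 0.399
0.15 0.342 | 0.16 0.368 | 0.17 0.394 | 0.18 0.419 | 
phi 47.3 r 0.0362
```

Torque is climbing at about 0.4 N·m/rad from φ≈35°, so the pad has bitten there. The target is about 0.55 rad further, φ≈66°. I'll continue tangentially in small steps.

Call:
{"op": "drive_tool", "data": {"deltas": [{"hand": 0,"offset": [0.2,-0.15,0],"angular": [0,0,0]},{"hand": 0,"offset": [0.35,-0.3,0],"angular": [0,0,0]},{"hand": 0,"offset": [0.5,-0.4,0],"angular": [0,0,0]}]}}

```text
time: 14.65
tool_pos: [0.4723, -0.111, 0.0881]
tcp_rot: [-3.069, -0.168, -0.526]
wrist_force: [-10.9, 5.6, 2.8]
width: 0.002
```

```bash
python3 t.py;python3 - <<'E'
from h import *
import cv2
c=cam('wrist'); cv2.imwrite('pics/w7.png',c['frame'])
E
```

```text
t 14.85 F [-9.5   5.07  0.04] Fu -8.95 Fv 5.99 M [0.729 1.528 0.351] tcp uv -0.0324 -0.0176 z 0.0882 tau=exF+Mz -0.351 0.351
0.15 0.324 | 0.16 0.344 | 0.17 0.364 | 0.18 0.385 | 
phi 56.3 r 0.0361
```

View pics/w7.png

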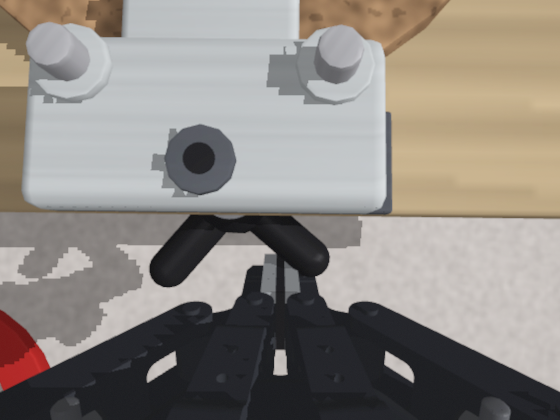

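```bash
cat > k.py <<'E'
from h import *
def axes(c,tips,z=.108):
    S=np.array([.5030,-.0905]);u=np.array([.9951,.0993]);v=np.array([-u[1],u[0]])
    for p in tips:
        e=ray(c,p,z)[:2]-S; print('tip uv',(e@u).round(4),(e@v).round(4),'r',np.hypot(*e).round(4),'phi',np.degrees(np.arctan2(-(e@v),-(e@u))).round(1))
E
python3 - <<'E'
from k import *
c=cam('wrist'); f=c['frame']
import pickle; pickle.dump(c,open('w7.pkl','wb'))
m=(f.max(2)<45).astype(np.uint8)*255
# arms: dark blobs between shelf edge and fingers
for x0,x1 in((140,240),(270,335)):
    w=m[215:290,x0:x1]; print(w.sum()//255)
axes(c,[(168,268),(314,259),(200,158)])
axes(c,[(200,158)],.168)
s=bot.read_state(); q=cv2.Rodrigues(np.array(s['tcp_rot']))[0]; print(q.round(3), proj(c,[.5030,-.0905,.108]))
E
```

```text
3104
2374
tip uv -0.0286 0.0257 r 0.0385 phi -42.0
tip uv -0.0246 -0.0306 r 0.0393 phi 51.2
tip uv 0.0145 0.0145 r 0.0205 phi -135.1
tip uv 0.0012 0.0004 r 0.0012 phi -162.9
[[ 0.937  0.109  0.331]
 [ 0.102 -0.994  0.04 ]
 [ 0.333 -0.004 -0.943]] [235.97728723 194.91399679]
```

```bash
cat > t2.py <<'E'
from h import *
S=np.array([.5030,-.0905]);u=np.array([.9951,.0993]);v=np.array([-u[1],u[0]])
def tau(s):
    F=np.array(s['wrist_force']);M=np.array(s['torque']);R=cv2.Rodrigues(np.array(s['tcp_rot']))[0]
    ps=np.array(s['tool_pos'])-.1737*R[:,2]; e=ps[:2]-S
    return -(M[2]-.016+e[0]*F[1]-e[1]*F[0]),F
def phi(c):
    f=c['frame']; m=(f.max(2)<50); ys,xs=np.nonzero(m[200:330]); ys+=200
    P=np.array([ray(c,(x,y),.108)[:2] for x,y in zip(xs,ys)])-S
    r=np.hypot(*P.T); a=np.degrees(np.arctan2(-P@v,-P@u)); k=(r>.024)&(r<.042)&(P@u<-.013)
    a=a[k]; l=a[(a<0)]; return np.median(l).round(1),len(l),a[a>0].mean().round(1)
if __name__=='__main__':
    T=[];s=bot.read_state();T.append(tau(s))
    c=cam('wrist');print('phi next arm',phi(c))
    for i in range(4): T.append(tau(bot.read_state())); cam('side')
    e=np.array(s['tool_pos'][:2])-S
    print('t',s['time'],'tau first',T[0][0].round(3),'settled',np.mean([t[0] for t in T[1:]]).round(3),'F',T[0][1].round(1),'tcp uv',(e@u).round(4),(e@v).round(4),s['tool_pos'][2].round(3))
E
python3 t2.py; python3 -c "
from t2 import *;import pickle;print(phi(pickle.load(open('w7.pkl','rb'))))"
```

```text
phi next arm (np.float64(-42.1), 1760, np.float64(37.4))
t 14.95 tau first 0.405 settled 0.402 F [-9.1  5.2 -0.5] tcp uv -0.0324 -0.0176 0.088
(np.float64(-42.1), 1759, np.float64(37.4))
```

Call:
{"op": "drive_tool", "data": {"deltas": [{"hand": 0,"offset": [0.15,-0.1,0],"angular": [0,0,0]},{"hand": 0,"offset": [0.25,-0.2,0],"angular": [0,0,0]},{"hand": 0,"offset": [0.35,-0.3,0],"angular": [0,0,0]}]}}

```text
time: 15.58
tool_pos: [0.4756, -0.114, 0.088]
tcp_rot: [-3.069, -0.168, -0.525]
wrist_force: [-11.9, 6.3, 1.9]
width: -0.001
```

```bash
python3 t2.py
```

```text
phi next arm (np.float64(-34.9), 1894, np.float64(39.5))
t 15.575 tau first 0.482 settled 0.464 F [-11.9   6.3   1.9] tcp uv -0.0296 -0.0207 0.088
```

Torque is 0.46 and rising at the bite slope. The window centre is about 11° further on, but the gripper body would come too near the jaw, so I'll finish the turn on the next arm (at -35°).

Call:
{"op": "drive_tool", "data": {"deltas": [{"hand": 0,"offset": [-1.7,0,0],"angular": [0,0,0]},{"hand": 0,"offset": [-3.3,0,0],"angular": [0,0,0]},{"hand": 0,"offset": [-3.7,3.6,0],"angular": [0,0,0]},{"hand": 0,"offset": [-4.0,7.2,0],"angular": [0,0,0]},{"hand": 0,"offset": [-4.0,7.3,0],"angular": [0,0,0]},{"hand": 0,"offset": [-2.5,7.5,0],"angular": [0,0,0]},{"hand": 0,"offset": [-1.3,7.5,0],"angular": [0,0,0]},{"hand": 0,"offset": [-1.3,7.5,0],"angular": [0,0,0]}]}}

```text
time: 16.82
tool_pos: [0.4702, -0.0427, 0.0928]
tcp_rot: [-3.074, -0.166, -0.546]
wrist_force: [0.2, -0.2, 0.1]
width: 0.0
```

```bash
python3 t2.py;python3 - <<'E'
from h import *
import cv2
c=cam('wrist'); cv2.imwrite('pics/w8.png',c['frame'])
E
```

```text
phi next arm (np.float64(-35.2), 1628, np.float64(53.4))
t 16.825 tau first -0.027 settled 0.053 F [ 0.2 -0.2  0.1] tcp uv -0.0279 0.0508 0.093
```

View pics/w8.png

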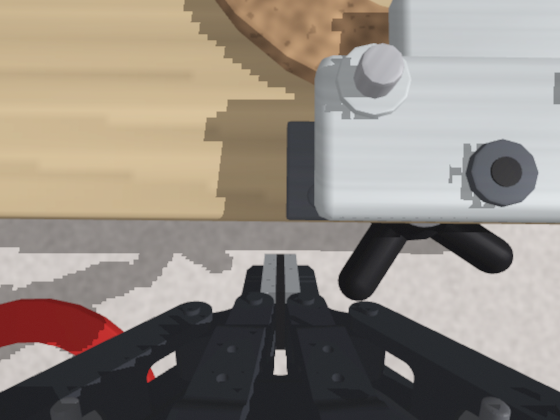

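```bash
cat > t3.py <<'E'
from t2 import *
T=[tau(bot.read_state())]; c=cam('wrist'); p=phi(c)
for i in range(9): T.append(tau(bot.read_state())); cam('side')
s=bot.read_state(); e=np.array(s['tool_pos'][:2])-S; F=np.mean([t[1] for t in T],axis=0)
print('phi',p,'t',s['time'],'tau',np.mean([t[0] for t in T]).round(3),'sd',np.std([t[0] for t in T]).round(3),'Fuv',(F[:2]@u).round(2),(F[:2]@v).round(2),F[2].round(1),'tcp',(e@u).round(4),(e@v).round(4))
E
python3 t3.py
```

```text
phi (np.float64(-36.4), 1488, np.float64(53.6)) t 17.625 tau -0.003 sd 0.05 Fuv -0.13 -0.13 0.1 tcp -0.0296 0.0519
```

Call:
{"op": "drive_tool", "data": {"deltas": [{"hand": 0,"offset": [-0.2,-0.6,-0.3],"angular": [0,0,0]},{"hand": 0,"offset": [-0.3,-1.2,-0.3],"angular": [0,0,0]},{"hand": 0,"offset": [-0.2,-1.6,-0.3],"angular": [0,0,0]},{"hand": 0,"offset": [-0.2,-1.8,-0.3],"angular": [0,0,0]}]}}

```text
time: 18.12
tool_pos: [0.4631, -0.0569, 0.0875]
tcp_rot: [-3.068, -0.165, -0.532]
wrist_force: [-9.1, 16.3, 8.3]
width: 0.002
```

```bash
python3 t3.py
```

```text
phi (np.float64(-34.6), 1341, np.float64(55.9)) t 18.625 tau 0.39 sd 0.069 Fuv -7.27 15.15 8.1 tcp -0.0364 0.0374
```

Call:
{"op": "drive_tool", "data": {"deltas": [{"hand": 0,"offset": [0,-0.1,0],"angular": [0,0,0]},{"hand": 0,"offset": [0,-0.2,0],"angular": [0,0,0]},{"hand": 0,"offset": [0,-0.3,0],"angular": [0,0,0]}]}}

```text
time: 19.0
tool_pos: [0.4618, -0.0592, 0.0864]
tcp_rot: [-3.068, -0.166, -0.528]
wrist_force: [-8.4, 15.8, 5.3]
width: 0.004
```

```bash
python3 t3.py
```

```text
phi (np.float64(-32.5), 1341, np.float64(57.4)) t 19.5 tau 0.462 sd 0.041 Fuv -7.21 15.99 5.5 tcp -0.0379 0.0352
```

Call:
{"op": "drive_tool", "data": {"deltas": [{"hand": 0,"offset": [0,-0.15,0],"angular": [0,0,0]},{"hand": 0,"offset": [0,-0.3,0],"angular": [0,0,0]},{"hand": 0,"offset": [0,-0.4,0],"angular": [0,0,0]}]}}

```text
time: 19.88
tool_pos: [0.4601, -0.0648, 0.0844]
tcp_rot: [-3.072, -0.168, -0.524]
wrist_force: [-8.0, 3.4, -3.5]
width: 0.0
```

```bash
python3 t3.py
```

```text
phi (np.float64(-31.3), 1361, np.float64(58.2)) t 20.375 tau 0.027 sd 0.146 Fuv -9.08 5.42 -2.4 tcp -0.04 0.0301
```

The finger slid outward past the arm's tip. I'll back off and re-engage closer in.

Call:
{"op": "drive_tool", "data": {"deltas": [{"hand": 0,"offset": [-0.5,0.8,0.3],"angular": [0,0,0]},{"hand": 0,"offset": [-0.3,2.2,0.5],"angular": [0,0,0]},{"hand": 0,"offset": [0.8,2.3,0.5],"angular": [0,0,0]},{"hand": 0,"offset": [0.8,2.3,0.5],"angular": [0,0,0]}]}}

```text
time: 20.88
tool_pos: [0.4762, -0.0442, 0.0954]
tcp_rot: [-3.073, -0.168, -0.549]
wrist_force: [-0.3, 1.0, -0.6]
width: 0.001
```

```bash
python3 t3.py
```

```text
phi (np.float64(-25.5), 2067, np.float64(50.5)) t 21.375 tau 0.033 sd 0.055 Fuv -0.1 0.31 -0.1 tcp -0.0239 0.0492
```

Call:
{"op": "drive_tool", "data": {"deltas": [{"hand": 0,"offset": [0.1,-0.5,0],"angular": [0,0,0]},{"hand": 0,"offset": [0.1,-1.0,0],"angular": [0,0,0]},{"hand": 0,"offset": [0.2,-1.5,0],"angular": [0,0,0]},{"hand": 0,"offset": [0.2,-1.8,0],"angular": [0,0,0]}]}}

```text
time: 21.88
tool_pos: [0.4742, -0.0586, 0.0937]
tcp_rot: [-3.067, -0.164, -0.535]
wrist_force: [-10.1, 18.2, 15.3]
width: 0.004
```

```bash
python3 t3.py
```

```text
phi (np.float64(-25.5), 2345, np.float64(42.9)) t 22.375 tau 0.507 sd 0.056 Fuv -2.41 15.19 5.3 tcp -0.0253 0.0343
```

```bash
cat > p.py <<'E'
from t2 import *
import pickle
def phi2(c):
    f=c['frame']; m=(f.max(2)<50).copy(); m[250:,236:324]=0; m[300:]=0; m[:205]=0
    n,L,st,_=cv2.connectedComponentsWithStats(m.astype(np.uint8)); out=[]
    for sgn in(-1,1):
        ys,xs=np.nonzero(m); P=np.array([ray(c,(x,y),.108)[:2] for x,y in zip(xs,ys)])-S
        r=np.hypot(*P.T); a=np.degrees(np.arctan2(-P@v,-P@u)); k=(r>.032)&(r<.045)&(a*sgn>0)&(abs(a)<75)
        out.append((np.median(a[k]).round(1) if k.any() else None,int(k.sum())))
    return out
if __name__=='__main__':
    print(phi2(pickle.load(open('w7.pkl','rb')))); 
    c=cam('wrist'); print(phi2(c)); 
    for f in('w8',):
        pass
    m=(c['frame'].max(2)<50)
    for y in(220,232,244,256,268,280,292): 
        x=np.nonzero(m[y])[0]; g=np.split(x,np.nonzero(np.diff(x)>2)[0]+1); print(y,[(int(i[0]),int(i[-1])) for i in g if len(i)>3])
    axes=[proj(c,[*(S+.0385*(-np.cos(np.radians(p))*u-np.sin(np.radians(p))*v)),.108]).round(0) for p in(-30,-25,55,60,65)]; print(axes)
E
python3 p.py
```

```text
[(np.float64(-42.0), 1191), (np.float64(57.5), 342)]
[(np.float64(-22.2), 288), (np.float64(66.3), 655)]
220 []
232 []
244 [(334, 390), (397, 474)]
256 [(278, 282), (329, 352), (363, 367), (428, 472)]
268 [(251, 261), (277, 283), (299, 309), (325, 347), (358, 363)]
280 [(246, 260), (277, 283), (320, 344), (353, 358)]
292 [(243, 259), (277, 283), (301, 343), (347, 354)]
[array([318., 298.]), array([325., 302.]), array([445., 270.]), array([449., 263.]), array([453., 256.])]
```

By both readings the turn is on target: angle about 66° and torque about 0.51 against 0.31 free (1.6×). I'll withdraw and measure the knob unobstructed.

Call:
{"op": "drive_tool", "data": {"deltas": [{"hand": 0,"offset": [-0.3,1.0,0],"angular": [0,0,0]},{"hand": 0,"offset": [-0.5,2.0,0],"angular": [0,0,0]},{"hand": 0,"offset": [-3,2.2,0],"angular": [0,0,0]},{"hand": 0,"offset": [-4,2.2,2],"angular": [0,0,0]},{"hand": 0,"offset": [-4,1.5,7],"angular": [0,0,0]},{"hand": 0,"offset": [-4,1,11],"angular": [0,0,0]},{"hand": 0,"offset": [-4,1,11],"angular": [0,0,0]}]}}

```text
time: 23.3
tool_pos: [0.4395, -0.0529, 0.2096]
tcp_rot: [-3.074, -0.167, -0.56]
wrist_force: [-0.3, -0.2, 0.4]
width: 0.002
```

```bash
cat > q.py <<'E'
from p import *
c=cam('wrist'); pickle.dump(c,open('w9.pkl','wb')); s=bot.read_state(); print(s['time'],s['tool_pos'],s['wrist_force'])
m=(c['frame'].max(2)<50); ys,xs=np.nonzero(m)
P=np.array([ray(c,(x,y),.110)[:2] for x,y in zip(xs,ys)])-S; r=np.hypot(*P.T); a=np.degrees(np.arctan2(-P@v,-P@u))
for lo,hi in((-60,0),(30,85)):
  for r0,r1 in((.026,.034),(.034,.044)):
    k=(r>r0)&(r<r1)&(a>lo)&(a<hi)&(P@u<-.011); print(lo,r0,np.median(a[k]).round(1) if k.any() else 0,int(k.sum()),end=' ; ')
print(); print('tcp px',proj(c,s['tool_pos']),'hub',proj(c,[*S,.108]), xs[(r<.05)&(P@u<-.011)].min(),xs[(r<.05)&(P@u<-.011)].max())
E
python3 q.py
```

```text
23.35 [ 0.43777457 -0.05231981  0.20670877] [ 0.31787783  0.31082671 -1.02236717]
-60 0.026 -25.8 157 ; -60 0.034 -23.3 211 ; 30 0.026 61.8 95 ; 30 0.034 66.0 148 ; 
tcp px [278.37981179 276.86672983] hub [338.34752387 181.59165558] 311 395
```

Call:
{"op": "drive_tool", "data": {"deltas": [{"hand": 0,"offset": [0,0,4],"angular": [0,0,0]},{"hand": 0,"offset": [1,-1,8],"angular": [0,0,0]},{"hand": 0,"offset": [4,-2,12],"angular": [-0.7,7,0]},{"hand": 0,"offset": [8,-3,15],"angular": [-1.4,14,0]},{"hand": 0,"offset": [12,-4.7,17],"angular": [-2,20,0]},{"hand": 0,"offset": [12,-4.7,17],"angular": [-2,20,0]},{"hand": 0,"offset": [12,-4.7,17],"angular": [-2,20,0]}]}}

```text
time: 24.22
tool_pos: [0.5559, -0.0984, 0.3712]
tcp_rot: [-3.135, -0.17, 0.008]
wrist_force: [0.0, -0.3, -0.8]
width: -0.001
```

Run:
```python
from h import *
import pickle
c=cam('wrist'); g=cv2.GaussianBlur(cv2.cvtColor(c['frame'],cv2.COLOR_BGR2LAB).astype(float),(0,0),1.2)[:,:,1]
u=np.array([.9951,.0993]);v=np.array([-u[1],u[0]]);H=np.array([.615,-.0786])
for lo,hi,s in((.075,.105,1),(.05,.075,-1)):
  P=[]
  for a in np.radians(np.r_[55:140:3,-140:-55:3]):
    d=np.cos(a)*u+np.sin(a)*v; rs=np.arange(lo,hi,.0005)
    val=np.array([g[tuple(np.round(proj(c,[*(H+r*d),.15])).astype(int)[::-1])] for r in rs]); k=np.where(val>133.3)[0]
    if len(k): P.append(H+d*rs[k[-1] if s>0 else k[0]])
  P=np.array(P)
  for _ in range(4):
    o,r=circfit(P);e=abs(np.hypot(*(P-o).T)-r);P=P[e<max(.0015,2*np.median(e))]
  print('hoop rel home',(o-H)@u,(o-H)@v,r,len(P))
for n in('scene','side'):
  a=pickle.load(open(n+'.pkl','rb'))['frame'];b=cam(n)['frame']
  d=(cv2.GaussianBlur(cv2.absdiff(a,b),(0,0),1.5).max(2)>35).astype(np.uint8)
  N,_,st,ct=cv2.connectedComponentsWithStats(d); print(n,[tuple(map(int,x)) for x in st[1:] if x[4]>25])
print(bot.read_state()['wrist_force'],bot.read_state()['time'])
```

```text
hoop rel home 0.0003442948342521292 -5.91399140330754e-05 0.08890781780103255 58
hoop rel home 0.0006142028399468698 -0.0005211569332009776 0.061079841138860246 58
scene [(54, 0, 66, 87, 2270), (203, 0, 327, 150, 10166), (273, 0, 109, 102, 4127), (497, 55, 36, 36, 737), (455, 60, 39, 27, 399), (302, 81, 12, 21, 93), (484, 87, 18, 4, 49), (379, 90, 33, 7, 166), (433, 104, 9, 4, 27), (556, 115, 4, 47, 161), (195, 136, 13, 6, 60), (250, 140, 20, 12, 122), (417, 158, 138, 80, 3012), (361, 203, 8, 7, 50), (238, 206, 51, 34, 626), (281, 210, 24, 28, 229), (455, 213, 14, 3, 38), (242, 245, 10, 20, 107), (254, 244, 39, 19, 324), (251, 244, 56, 41, 655), (232, 246, 6, 8, 33)]
side [(250, 0, 214, 420, 20935), (458, 0, 102, 273, 9831), (210, 175, 39, 33, 657), (253, 174, 28, 15, 252), (449, 179, 6, 12, 41), (244, 191, 32, 19, 351), (454, 192, 42, 13, 135), (444, 210, 40, 24, 188), (440, 235, 35, 17, 242), (260, 245, 9, 6, 47), (221, 332, 43, 88, 2185), (495, 346, 23, 61, 627)]
[-0.48507941  0.66984859  0.67065579] 24.375
```

```bash
python3 -c "
from workcell import bot
print(bot.finish_job())"
```

```text
the job is handed in; nothing more can be done
None
```

The cork hoop is against both guide posts and the clamp is tightened onto it. The job was handed in at about 24 s, with the robot clear of everything.

- **Hoop:** I pushed it along the shelf with the open fingers until I felt about 9 N from the posts. Rim fits before and after clamping put its centre within about 0.6 mm of home.
- **Knob:** I turned it about 1.56 rad anticlockwise, using two arms of the star. The finger slipped off an arm tip once and I re-engaged it.
- **Bite:** I felt it after about 1.0 rad and stopped about 0.5 to 0.58 rad later, which by the given rates means about 0.54 to 0.57 N·m. My last torque reading was about 0.51 against about 0.31 free, or 1.6 times.

**Checks that were weak or disagreed:**
- **Torque noise:** single torque readings scattered by about 0.05 N·m. The free torque also read about 10% under the stated 0.34, so I relied on the ratio and the angle together.
- **Bystanders:** I checked these only by comparing before and after pictures by number. The differences were large: mainly the arm, with others I took to be its shadow. I saw no sign of a touch, but did not measure each object's position again.

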